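# Top up the flip-cap pot with clay lumps

## Task

Flick open the cap of the wide pot in the rack and tip the three clay lumps out of the scoop tray into it, without touching the lumps with the fingers. Set the empty scoop back on the table, the right way up, then press the pot's cap fully shut.

Things in the scene. Friction and masses are not known exactly. Their poses are not given: they have to be found in the camera images.
- rack: low wooden rack, 92 mm by 258 mm, 34 mm high, fixed; three cells in a row along its y, 82 mm apart, the middle one at its origin (underside centre); the wide pot stands in one cell, a slim shut flip-cap tube (40 mm across, rim 72 mm above the table, its tab reaching 88 mm) in each of the other two; all caps hinge on the rack's +x side
- pot: the wide white flip-cap pot in one of the three cells of the low wooden rack, held fast: 70 mm outside diameter, 62 mm mouth, rim 97 mm above its origin. Origin: on its axis at its foot (6 mm above the table); z up, x points from the cap's tab to the cap's hinge (away from the robot)
- pot_cap (a joint): hinge of its flip cap in rad: 0 is shut, 2.0 fully back; the hinge is stiff, the cap stays where it is left. Shut, it is a disc 72 mm across, 6 mm thick, on the rim; friction moment about 0.05 N m (1 N at the tab). It must be opened past 1.5 and end under 0.06
- pot_mouth (a point): centre of the pot's mouth, at rim height. The cap's hinge line runs along the pot's y, 38 mm from here on the pot's +x side, at this height; the inside is 62 mm across and about 70 mm deep
- pot_tab (a point): outer end of the pot cap's thumb tab; moves with the cap. The tab is a tongue 16 mm wide, 6 mm thick, 28 mm long, from the cap's edge opposite the hinge, rising outwards at 45 degrees when shut, with free room under it (shut, this point is 91 mm from the hinge, 18 mm outside the pot's wall, 23 mm above its rim)
- scoop: loose aluminium scoop tray, 150 g, on the table with the lumps. Origin on its underside; x to its open lip 70 mm ahead; z up. Trough from x=-20 mm to the lip, 46 mm wide (40 inside), floor 4 mm thick, sides 20 mm high, back wall 26. Behind it a wooden fin 10 mm thick (along y), x=-88 to -22 mm, up to 60 mm above the table: pinch it across its 10 mm near (-55, 0, 42) mm
- lump0: fired clay lump, faceted, 20 mm across and 15 mm high, 11 g, lying on the scoop's floor nearest the fin; origin on its underside. Not to be touched by the fingers
- lump1: clay lump like it, in the middle of the scoop
- lump2: clay lump like it, nearest the scoop's lip
- tube_a_cap (a joint): one of the two slim tubes: hinge of its flip cap in rad: 0 is shut, 2.0 fully back; the hinge is stiff, the cap stays where it is left; starts shut and must stay under 0.3
- tube_b_cap (a joint): one of the two slim tubes: hinge of its flip cap in rad: 0 is shut, 2.0 fully back; the hinge is stiff, the cap stays where it is left; starts shut and must stay under 0.3
- mug: bystander: white mug, 76 mm across, 85 mm high; origin under its centre
- jar: bystander: glass jar, 64 mm across, 75 mm high; origin under its centre
- screwdriver: bystander: screwdriver lying on the table along its x axis

How it is judged (in metres and radians):
On the way, in this order (a step that is already met when the one before it is completed fails the run):
1. the wide pot's cap is flicked open past 1.5 rad (value of joint pot_cap above 1.5 rad), for 0.2 s.
2. all three lumps lie inside the wide pot (horizontal distance between each of lump0, lump1, lump2 and pot_mouth below 0.031 m and z of lump0 in the frame of pot between 0.015 and 0.08 m and z of lump1 in the frame of pot between 0.015 and 0.08 m and z of lump2 in the frame of pot between 0.015 and 0.08 m), for 0.3 s.
3. the empty scoop stands on the table again, right way up, released (height (world z) of scoop below 0.006 m and angle between scoop's own z axis and vertical below 0.1 rad and contact force between the fingers and scoop below 0.1 N), for 0.2 s.
4. the pot's cap is pressed fully shut, under 0.06 rad (value of joint pot_cap below 0.06 rad), for 0.2 s.
At the end, for the whole second after the job is handed in: All three lumps are inside the wide pot, its cap is shut to within 0.06 rad (about 4 mm at the front edge), the scoop rests flat on the table the right way up (within 0.1 rad), and the robot touches nothing (all of step 2 and value of joint pot_cap below 0.06 rad and height (world z) of scoop below 0.006 m and angle between scoop's own z axis and vertical below 0.1 rad and linear speed of scoop below 0.02 m/s and contact force between the fingers and anything else below 0.1 N).
It fails at once if the fingers touch a lump (contact force between the fingers and lump0 above 0.3 N or contact force between the fingers and lump1 above 0.3 N or contact force between the fingers and lump2 above 0.3 N).
It fails at once if a slim tube's cap is opened past 0.3 rad (value of joint any of tube_a_cap, tube_b_cap above 0.3 rad).
It fails at once if the mug, the jar or the screwdriver is moved by more than 30 mm (distance of any of mug, jar, screwdriver from where it was at the start of the episode above 0.03 m).
It also fails if it takes over 67 s, if anything falls off the work surface, if the arm or the gripper's body presses on something with over 40 N, if the wrist force passes 120 N, or if a joint passes its speed limit or range.

## Robot

A 6-joint arm with a two-finger parallel gripper is mounted at the origin on the work surface. World frame = base frame: x ahead of the robot, y to its left, z up, the work surface at z = 0. Lengths are in mm, angles in rad, forces in N, time in s.
With the tool pointing down it reaches from about 275 to 850 mm from the base axis. Payload 19 kg.
Tool frame: the origin (TCP) lies on the centre line of the jaws, within the pads' length; the fingertips stand 22 mm ahead of it and the grasp point (between the pads) lies 3 mm ahead of it; z points along the fingers, y is the direction in which the jaws open and shut (so a half turn about z gives the same grasp; the last joint's range is limited). The gripper opens to 85 mm and grips with 20 to 120 N. Pads are 22 mm wide; open, the fingers measure 114 mm over their backs; the gripper's body (76 mm by 85 mm) begins 54 mm behind the grasp point. The pads swing forward as they close: fully open they stand 13 mm farther back than shut.
Start: joints at [-1.417, 0.15, 1.437, -0, 1.554, -0.134], TCP at [163.185, -551.329, 253.267] pointing down, gripper open.
Joint ranges: [-2.8, 2.8], [-0.68, 2.1], [0.12, 2.68], [-1.39, 4.53], [0.16, 2.79], [-2.81, 2.81]. Speed limits (rad/s): [1.89, 1.89, 2.22, 3.01, 3.01, 3.01].

## Interface

Orientations are given as a rotation vector (axis times angle).
In Python, from bench import * gives the robot as it stands.
- The arm moves only by the tool play_rows, never from a script. Its argument "targets" is a list of rows, each an object of numbers: "dx", "dy", "dz": the shift along the tool's x, y, z in mm; "wx", "wy", "wz": the turn, a rotation vector about the tool's x, y, z in rad; "fingers": the finger opening in mm, from 0 to 85.4. In form: [{"dx": .., "dy": .., "dz": .., "wx": .., "wy": .., "wz": .., "fingers": ..}, ...]. A call has 1 to 12 rows; each row shifts and turns the commanded pose from where the row before left it, along the tool's axes as they then stand; what a row does not reach is not made up. A row lasts 1/10 s, in which the tool goes at most 50 mm and 8.59 degrees, less where a joint would pass 70% of its speed; a pose out of reach is approached as far as the arm can. A call with a gripper value outside its range is refused whole. The fingers move at their own pace and stop on an object; "force" is the grip in N (left out, the last holds). Time passes only in rows, so rows that do not move let the fingers close. It gives the time, the measured TCP pose, the force and the opening at its end, in the units of the state.
- sense(): the state, without advancing time (a new reading comes with each control period).
- get_image(name): name is "scene" or "top" or "wrist"; returns a dict with "img" (400x640x3 uint8, red, green, blue), "z_map" (400x640 float32, mm along the optical axis (not along the pixel's ray), 0 where there is no reading), "intrinsics" (3x3 intrinsics, pixels), "position" and "attitude" of the camera in the world. Camera axes: x right, y up, looking along -z (the intrinsics and any distortion apply to the point x, -y, -z); pixel columns grow to the right and rows downward; lengths in mm; the calibration is good to about 2 mm. A picture is of the moment at which its call begins.
- hand_in(): hands the job in, once; it reports no verdict.
The state is a dict: "time": time; "q": joint angles; "qvel": joint speeds; "tau": joint torques, N m; "position": TCP position; "orientation": TCP orientation; "contact_force": force on the tool from outside, world axes, zero at the start; "wrist_torque": the same for the moment, N m; "grip_width": finger opening in mm.
Only numpy, scipy, OpenCV 4.12 (cv2) and the standard library are available. Lean on these libraries where they do the work, as an engineer would, in place of code of your own. Each camera call takes 0.05 s, during which the arm holds its last target. There are 200 camera calls.

## Working session

There is one attempt and no reset: what is moved stays moved. The work goes in short steps, Python scripts to look and compute and a tool call to move; the robot and the scene stay as the last step left them, time stands still between calls to the robot, and variables do not carry over. Pictures are saved under pics/ and viewed, about 8 in all and at most 12, crops included, and the job is handed in when it is done.

Besides the shell and the picture viewer there is one more tool, called after "Emit:" as name([rows], argument=value, ...), one row to a line, values as JSON. play_rows: Moves the arm, as the interface text tells. Its arguments: {"type":"object","properties":{"targets":{"type":"array","items":{"type":"object","properties":{"dx":{"type":"number"},"dy":{"type":"number"},"dz":{"type":"number"},"wx":{"type":"number"},"wy":{"type":"number"},"wz":{"type":"number"},"fingers":{"type":"number"}}}},"force":{"type":"number"}},"required":["targets"]}

```bash
ls; mkdir -p pics; cat > h.py <<'E'
from bench import *
import numpy as np, cv2
from scipy.spatial.transform import Rotation as R
def att(c):
    a=np.array(c["attitude"],float)
    if a.shape==(3,3): return a
    return R.from_rotvec(a).as_matrix() if a.size==3 else R.from_quat(a).as_matrix()
def cloud(c):
    z=c["z_map"];K=np.array(c["intrinsics"]);v,u=np.mgrid[:z.shape[0],:z.shape[1]]
    P=np.stack([(u-K[0,2])/K[0,0]*z,-(v-K[1,2])/K[1,1]*z,-z],-1)
    W=P@att(c).T+np.array(c["position"]); W[z==0]=np.nan
    return W
def save(c,n,crop=None,s=1):
    im=c["img"][...,::-1]
    if crop: im=im[crop[1]:crop[3],crop[0]:crop[2]]
    cv2.imwrite(n,cv2.resize(im,None,fx=s,fy=s))
E
python3 - <<'E'
from h import *
print(sense())
for n in("scene","top"):
    c=get_image(n);print(n,c["position"],c["attitude"],c["intrinsics"]);save(c,f"pics/{n}.png");np.savez(n+".npz",W=cloud(c),img=c["img"])
E
```

```text
pics
{'time': 0.0, 'q': array([-1.41699821e+00,  1.50993501e-01,  1.43799439e+00,  4.72900553e-06,
        1.55381502e+00, -1.33996764e-01]), 'qvel': array([-0.00151189,  0.00139377, -0.00073502,  0.00135948, -0.00152274,
        0.00200478]), 'tau': array([-3.20722436e-03, -7.13045526e+01, -5.70873535e+01, -6.10493735e-04,
        8.78841500e-03, -2.96330666e-05]), 'position': array([ 163.15867803, -551.14566436,  252.68941781]), 'orientation': array([-3.10792537e+00, -4.50334963e-01,  1.13902686e-05]), 'contact_force': array([ 0.84733331, -0.21417529,  0.59314128]), 'wrist_torque': array([ 0.01988181,  0.02033597, -0.00634095]), 'grip_width': 85.40942895048283}
scene [1097.37880499  489.08531498  694.09038861] [0.41603395 1.01897077 2.15511198] [[482.87038267   0.         325.63919006]
 [  0.         482.87038267 194.85135437]
 [  0.           0.           1.        ]]
top [495.42073439 -32.62842569 959.74755428] [ 0.08908989 -0.07455795 -1.59237455] [[471.40085682   0.         319.3790179 ]
 [  0.         471.40085682 202.00647417]
 [  0.           0.           1.        ]]
```

View pics/top.png

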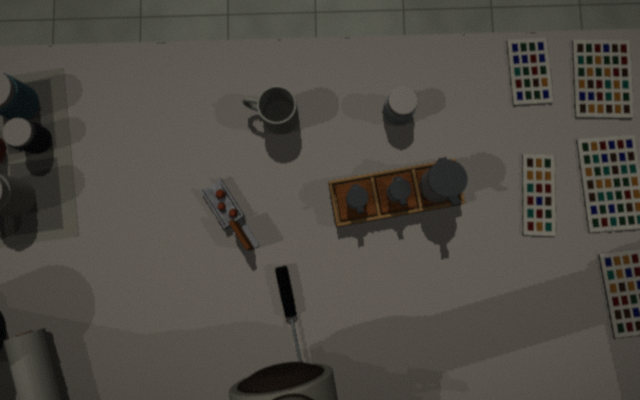

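View pics/scene.png

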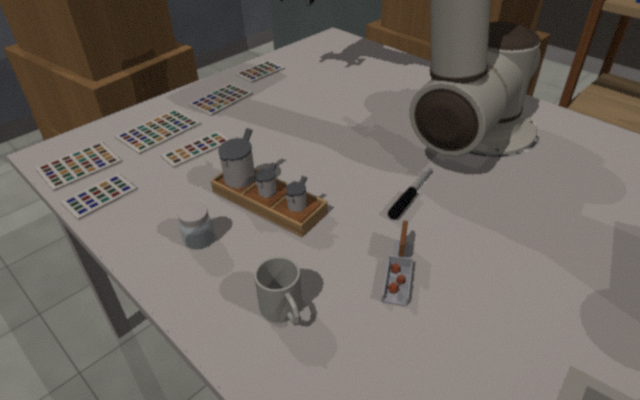

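The top view (right = −y, up = +x) shows the pot at about (445,180), the tubes at (400,188) and (357,197), and the scoop at (228,212) with its fin end at (252,247). The screwdriver is at (290,300), the mug at (277,105) and the jar at (402,102). I'll measure these from the depth.

```bash
python3 - <<'E'
from h import *
d=np.load("top.npz");W=d["W"];im=d["img"]
v,u=np.mgrid[:400,:640]
def sel(x0,y0,x1,y1,zlo,zhi):
    m=(u>=x0)&(u<x1)&(v>=y0)&(v<y1)&(W[...,2]>zlo)&(W[...,2]<zhi); return m
print("table z",np.nanmedian(W[240:260,400:420,2]))
def rep(n,m):
    P=W[m]; 
    if len(P)<5: print(n,len(P));return
    (c,s,a)=cv2.minAreaRect(P[:,:2].astype(np.float32)); print(n,len(P),np.round(c,1),np.round(s,1),round(a,1),"z",np.round(np.percentile(P[:,2],[5,50,95]),1), "circ",cv2.minEnclosingCircle(P[:,:2].astype(np.float32)))
rep("potcap",sel(410,150,490,230,100,114))
rep("pottab",sel(410,150,490,230,114,140))
rep("rack",sel(320,150,475,235,25,40))
rep("tube1",sel(380,165,425,215,68,82)); rep("tube1tab",sel(380,165,425,225,82,100))
rep("tube2",sel(335,175,378,225,68,82));rep("tube2tab",sel(335,175,378,225,82,100))
rep("fin",sel(220,200,270,260,50,70))
rep("finall",sel(220,200,270,260,30,70))
rep("scoop",sel(190,170,270,260,3,70))
hsv=cv2.cvtColor(im,cv2.COLOR_RGB2HSV)
m=(hsv[...,0]<12)&(hsv[...,1]>110)&(u>190)&(u<260)&(v>170)&(v<230)
n,l,st,ce=cv2.connectedComponentsWithStats(m.astype(np.uint8))
for i in range(1,n):
    if st[i,4]>10: print("lump",ce[i],st[i,4],np.nanmedian(W[l==i],0))
rep("mug",sel(240,70,310,140,70,95));rep("jar",sel(380,80,425,130,60,95))
rep("driver",sel(265,255,305,362,6,40))
E
python3 - <<'E'
from h import *
d=np.load("top.npz");im=d["img"][...,::-1]
a=cv2.resize(im[165:265,190:290],None,fx=4,fy=4,interpolation=2);b=cv2.resize(im[145:245,400:500],None,fx=4,fy=4,interpolation=2)
cv2.imwrite("pics/crop.png",cv2.convertScaleAbs(np.hstack([a,b]),alpha=1.8))
E
```

```text
table z -0.5102809482531256
potcap 829 [ 622.1 -258.1] [69.2 71.3] 46.4 z [107.2 111.7 113.8] circ ((623.6904296875, -257.1113586425781), 37.50358581542969)
pottab 512 [ 605.5 -260. ] [71.9 68.1] 10.7 z [114.1 115.7 134.3] circ ((609.1900024414062, -262.3114929199219), 40.177127838134766)
rack 3084 [ 608. -178.] [ 92.1 258.6] 9.0 z [26.7 30.1 34.8] circ ((609.1300048828125, -177.19485473632812), 135.75941467285156)
tube1 416 [ 608.7 -191.1] [67.8 48. ] 87.4 z [74.7 77.6 80.2] circ ((615.2765502929688, -192.0195770263672), 36.99103927612305)
tube1tab 40 [ 596.4 -171.3] [48.3 15.7] 29.5 z [82.4 86.8 89.5] circ ((599.162841796875, -176.25567626953125), 24.251304626464844)
tube2 398 [596.  -95.7] [42.6 40.6] 47.7 z [75.3 78.  80.8] circ ((596.2500610351562, -96.74252319335938), 24.022626876831055)
tube2tab 38 [ 569.9 -100.7] [11.5 11.8] 88.9 z [82.8 86.  90. ] circ ((570.0693359375, -100.91114044189453), 7.89662504196167)
fin 199 [529.9 130.1] [66.2 10.4] 32.1 z [53.5 58.8 61.5] circ ((529.4263916015625, 130.80917358398438), 33.15426254272461)
finall 242 [530. 130.] [66.2 10.4] 32.0 z [36.6 58.4 61.3] circ ((529.4263916015625, 130.80917358398438), 33.15426254272461)
scoop 1334 [575.2 157.7] [163.2 180.3] 87.3 z [ 3.2 10.8 59.8] circ ((567.8138427734375, 157.98291015625), 110.84947967529297)
lump [219.87719298 193.54385965] 57 [615.31393361 175.15332027  18.68938209]
lump [221.05  205.925] 40 [590.46655044 173.10484287  16.65777631]
lump [232.75510204 212.63265306] 49 [575.9041212  149.15333071  16.81664489]
mug 449 [780.6  56.9] [89.7 75.4] 39.8 z [71.4 82.7 86.3] circ ((778.0399780273438, 65.38143157958984), 50.878273010253906)
jar 697 [ 780.7 -190.6] [56.1 55. ] 84.2 z [68.  74.2 76.7] circ ((780.73388671875, -191.2672576904297), 28.69012451171875)
driver 783 [375.   36.9] [187.1  25.3] 11.6 z [12.6 21.5 26.4] circ ((375.3717956542969, 35.13470458984375), 93.61566925048828)
```

View pics/crop.png

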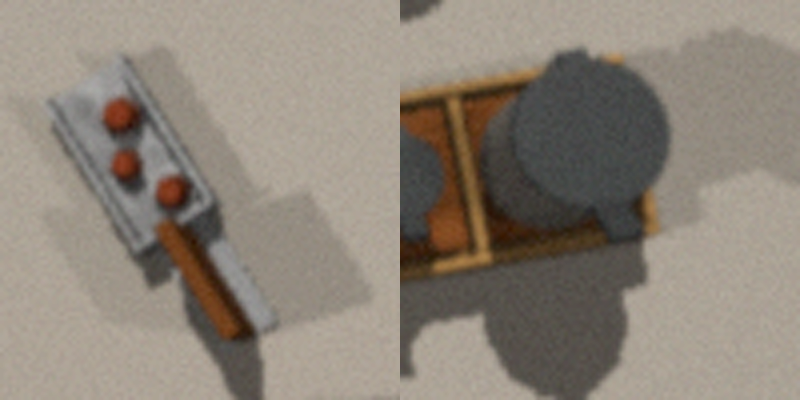

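```bash
cat >> h.py <<'E'
POT=np.array([621.3,-258.7,103.]);PY=np.radians(9)
def rot(yaw,p):  # fingers pitched p below horizontal, heading yaw; tool y horizontal
    h=np.array([np.cos(yaw),np.sin(yaw),0]);z=h*np.cos(p)+np.array([0,0,-np.sin(p)])
    y=np.cross([0,0,-1.],h);y/=np.linalg.norm(y);return np.stack([np.cross(y,z),y,z],1)
def pp(s,l,z): return POT+np.array([np.cos(PY)*s-np.sin(PY)*l,np.sin(PY)*s+np.cos(PY)*l,z])
def cur():
    s=sense();return np.array(s["position"]),R.from_rotvec(s["orientation"]).as_matrix()
def plan(wps):
    "wps: (pos,rotmat,nrows) -> per-row tool-frame deltas"
    p,r=cur()
    for P,Q,n in wps:
        dw=R.from_matrix(r.T@Q).as_rotvec(); 
        for k in range(n):
            rk=r@R.from_rotvec(dw*k/n).as_matrix()
            d=rk.T@((P-p)/n)
            print("d",np.round(d,1),"w",np.round(dw/n,3))
        print("--");p,r=P,Q
E
python3 - <<'E'
from h import *
Q=rot(PY,np.radians(30));T=pp(-130,0,20)-22*Q[:,2]
print(T, cur()[1].round(2),Q.round(2)); plan([(T,Q,12)])
E
```

```text
[ 474.08252546 -282.01695731  134.        ] [[ 0.96  0.28 -0.  ]
 [ 0.28 -0.96  0.  ]
 [ 0.   -0.   -1.  ]] [[ 0.49  0.16  0.86]
 [ 0.08 -0.99  0.14]
 [ 0.87  0.   -0.5 ]]
d [ 31.2 -14.1   9.9] w [-0.006  0.087  0.01 ]
d [ 30.1 -14.5  12.5] w [-0.006  0.087  0.01 ]
d [ 28.7 -14.9  15. ] w [-0.006  0.087  0.01 ]
d [ 27.2 -15.2  17.3] w [-0.006  0.087  0.01 ]
d [ 25.4 -15.6  19.5] w [-0.006  0.087  0.01 ]
d [ 23.5 -16.   21.6] w [-0.006  0.087  0.01 ]
d [ 21.4 -16.3  23.4] w [-0.006  0.087  0.01 ]
d [ 19.1 -16.7  25.1] w [-0.006  0.087  0.01 ]
d [ 16.7 -17.   26.6] w [-0.006  0.087  0.01 ]
d [ 14.1 -17.3  27.8] w [-0.006  0.087  0.01 ]
d [ 11.5 -17.6  28.8] w [-0.006  0.087  0.01 ]
d [  8.8 -17.9  29.6] w [-0.006  0.087  0.01 ]
--
```

Emit:
play_rows([
  {"dx":31,"dy":-14,"dz":10,"wx":-0.006,"wy":0.087,"wz":0.01,"fingers":0},
  {"dx":30,"dy":-14.5,"dz":12.5,"wx":-0.006,"wy":0.087,"wz":0.01,"fingers":0},
  {"dx":29,"dy":-15,"dz":15,"wx":-0.006,"wy":0.087,"wz":0.01,"fingers":0},
  {"dx":27,"dy":-15,"dz":17,"wx":-0.006,"wy":0.087,"wz":0.01,"fingers":0},
  {"dx":25,"dy":-15.5,"dz":19.5,"wx":-0.006,"wy":0.087,"wz":0.01,"fingers":0},
  {"dx":23.5,"dy":-16,"dz":21.5,"wx":-0.006,"wy":0.087,"wz":0.01,"fingers":0},
  {"dx":21.5,"dy":-16,"dz":23.5,"wx":-0.006,"wy":0.087,"wz":0.01,"fingers":0},
  {"dx":19,"dy":-16.5,"dz":25,"wx":-0.006,"wy":0.087,"wz":0.01,"fingers":0},
  {"dx":16.5,"dy":-17,"dz":26.5,"wx":-0.006,"wy":0.087,"wz":0.01,"fingers":0},
  {"dx":14,"dy":-17,"dz":28,"wx":-0.006,"wy":0.087,"wz":0.01,"fingers":0},
  {"dx":11.5,"dy":-17.5,"dz":29,"wx":-0.006,"wy":0.087,"wz":0.01,"fingers":0},
  {"dx":9,"dy":-18,"dz":29.5,"wx":-0.006,"wy":0.087,"wz":0.01,"fingers":0},
])

```text
time: 1.3
position: [474.5, -283.3, 133.8]
orientation: [-2.65, -0.204, -1.532]
contact_force: [0.7, 0.2, 0.3]
grip_width: 0.0
```

```bash
python3 - <<'E'
from h import *
s=sense();print(s["time"],s["position"],s["q"].round(2),s["grip_width"])
c=get_image("wrist");W=cloud(c);save(c,"pics/w1.png")
# fresh check of pot cap and tab from wrist
D=(W-POT);ex=np.array([np.cos(PY),np.sin(PY),0]);ey=np.array([-np.sin(PY),np.cos(PY),0])
S=D@ex;L=D@ey;Z=D[...,2]
m=(abs(L)<12)&(S<-36)&(S>-60)&(Z>-20)&(Z<30);print("tab n",m.sum())
for z0 in range(-15,30,5):
    k=(abs(L)<45)&(S<0)&(S>-62)&(Z>=z0)&(Z<z0+5)
    if k.sum()>5: print(z0,k.sum(),"S",np.percentile(S[k],[2,50]).round(1),"L",np.percentile(L[k],[3,50,97]).round(1))
E
```

```text
1.3 [ 474.49543549 -283.34189604  133.77242401] [-1.18  0.05  2.16  1.25  1.09 -0.5 ] 0.015876352386699596
tab n 154
-15 328 S [-35.4 -31.2] L [-30.7  -0.7  31.1]
-10 329 S [-35.3 -31.1] L [-30.2   1.   31.6]
-5 345 S [-35.4 -31. ] L [-30.    0.1  31.6]
0 361 S [-34.9 -28.3] L [-30.7   0.1  31.8]
5 74 S [-34.7 -28.3] L [-31.6   3.3  34.8]
10 1450 S [-35.6 -15. ] L [-30.4   0.9  31.7]
15 89 S [-42.2 -33.5] L [-16.7   0.   18.1]
20 42 S [-46.4 -44.7] L [-6.4  0.7  7.9]
25 47 S [-49.9 -48.5] L [-6.4  0.7  8.2]
```

View pics/w1.png

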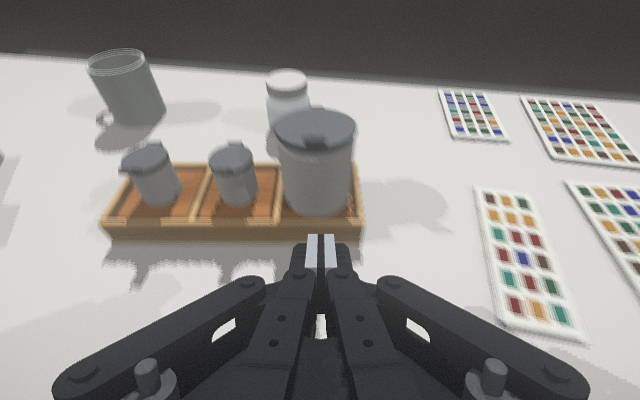

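The wrist view shows the pot centred ahead, with its tab at (315,140). That agrees with the top-view pose to within about 3 mm, so I'll go under the tab and follow the arc.

```bash
python3 - <<'E'
from h import *
Q=rot(PY,np.radians(30))
def tcp(s,z): return pp(s,0,z)-22*Q[:,2]
w=[(tcp(-92,-22),Q,2),(tcp(-50,-20),Q,3)]
for f,r,n in [(0,82,1),(10,80,1),(20,78,1),(30,75,1),(40,72,1),(50,70,1),(60,68,1),(70,67,1),(80,66,1),(90,65,1),(100,65,1),(106,65,1)]:
    a=np.radians(f); w.append((tcp(38-r*np.cos(a)-5.5,r*np.sin(a)-9.5),Q,n))
plan(w)
E
```

```text
d [-8.   1.2 25.3] w [ 0.001 -0.003 -0.003]
d [-7.9  1.2 25.3] w [ 0.001 -0.003 -0.003]
--
d [ 7.6  0.  11.8] w [0. 0. 0.]
d [ 7.6  0.  11.8] w [0. 0. 0.]
d [ 7.6  0.  11.8] w [0. 0. 0.]
--
d [ 9.3 -0.  -4.8] w [0. 0. 0.]
--
d [13.6  0.  -4.2] w [0. 0. 0.]
--
d [13.8  0.  -1.6] w [0. 0. 0.]
--
d [13.5 -0.   1.8] w [0. 0. 0.]
--
d [12.5 -0.   4.1] w [0. 0. 0.]
--
d [11.4  0.   5.1] w [0. 0. 0.]
--
d [10.1  0.   6.9] w [0. 0. 0.]
--
d [ 9.1 -0.   7.6] w [0. 0. 0.]
--
d [7.5 0.  8.9] w [0. 0. 0.]
--
d [ 5.7 -0.   9.9] w [0. 0. 0.]
--
d [ 4.8  0.  10.3] w [0. 0. 0.]
--
d [2.  0.  6.5] w [0. 0. 0.]
--
```

Emit:
play_rows([
  {"dx":-8,"dy":1.2,"dz":25.5},
  {"dx":-8,"dy":1.2,"dz":25.5},
  {"dx":7.5,"dz":12},
  {"dx":7.5,"dz":12},
  {"dx":7.5,"dz":12},
  {"dx":9.5,"dz":-5},
  {"dx":13.5,"dz":-4},
  {"dx":14,"dz":-1.5},
  {"dx":13.5,"dz":2},
  {"dx":12.5,"dz":4},
])

```text
validation failed for argument at $.ta...
```

Emit:
play_rows([
  {"dx":11.5,"dz":5},
  {"dx":10,"dz":7},
  {"dx":9,"dz":7.5},
  {"dx":7.5,"dz":9},
  {"dx":5.5,"dz":10},
  {"dx":5,"dz":10},
  {"dx":2,"dz":7},
  {},
])

```text
validation failed for argument at $.ta...
```

```bash
python3 - <<'E'
from h import *
p,r=cur();T=p+22*r[:,2];print("T",T,"want",pp(38+18-5.5,0,62.5-9.5))
c=get_image("scene");W=cloud(c);save(c,"pics/s2.png",(150,50,390,230),3)
E
```

```text
T [ 494.55355008 -276.37643052  119.97416651] want [ 671.1782612  -250.80005952  156.        ]
```

View pics/s2.png

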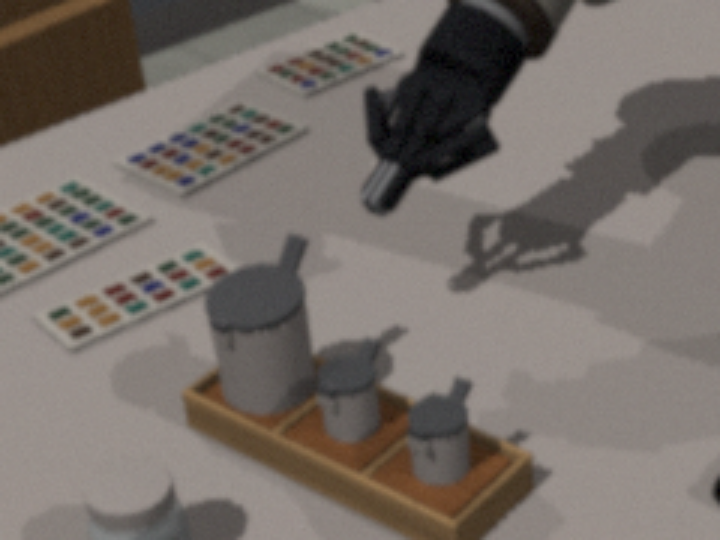

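Both calls were refused because every key has to be present, so nothing moved. The picture confirms it: cap shut at (255,295), tab at (293,253). Resending in full.

Emit:
play_rows([
  {"dx":-8,"dy":1.2,"dz":25.5,"wx":0,"wy":0,"wz":0,"fingers":0},
  {"dx":-8,"dy":1.2,"dz":25.5,"wx":0,"wy":0,"wz":0,"fingers":0},
  {"dx":7.5,"dy":0,"dz":12,"wx":0,"wy":0,"wz":0,"fingers":0},
  {"dx":7.5,"dy":0,"dz":12,"wx":0,"wy":0,"wz":0,"fingers":0},
  {"dx":7.5,"dy":0,"dz":12,"wx":0,"wy":0,"wz":0,"fingers":0},
  {"dx":9.5,"dy":0,"dz":-5,"wx":0,"wy":0,"wz":0,"fingers":0},
  {"dx":13.5,"dy":0,"dz":-4,"wx":0,"wy":0,"wz":0,"fingers":0},
  {"dx":14,"dy":0,"dz":-1.5,"wx":0,"wy":0,"wz":0,"fingers":0},
  {"dx":13.5,"dy":0,"dz":2,"wx":0,"wy":0,"wz":0,"fingers":0},
  {"dx":12.5,"dy":0,"dz":4,"wx":0,"wy":0,"wz":0,"fingers":0},
])

```text
time: 2.4
position: [579.4, -270.7, 153.9]
orientation: [-2.652, -0.207, -1.528]
contact_force: [-3.5, -1.3, 1.6]
grip_width: 0.2
```

Emit:
play_rows([
  {"dx":11.5,"dy":0,"dz":5,"wx":0,"wy":0,"wz":0,"fingers":0},
  {"dx":10,"dy":0,"dz":7,"wx":0,"wy":0,"wz":0,"fingers":0},
  {"dx":9,"dy":0,"dz":7.5,"wx":0,"wy":0,"wz":0,"fingers":0},
  {"dx":7.5,"dy":0,"dz":9,"wx":0,"wy":0,"wz":0,"fingers":0},
  {"dx":5.5,"dy":0,"dz":10,"wx":0,"wy":0,"wz":0,"fingers":0},
  {"dx":5,"dy":0,"dz":10,"wx":0,"wy":0,"wz":0,"fingers":0},
  {"dx":2,"dy":0,"dz":7,"wx":0,"wy":0,"wz":0,"fingers":0},
  {"dx":0,"dy":0,"dz":0,"wx":0,"wy":0,"wz":0,"fingers":0},
  {"dx":0,"dy":0,"dz":0,"wx":0,"wy":0,"wz":0,"fingers":0},
])

```text
time: 3.3
position: [651.7, -258.5, 168.2]
orientation: [-2.651, -0.207, -1.527]
contact_force: [-0.9, 0.2, 0.7]
grip_width: 0.1
```

```bash
python3 - <<'E'
from h import *
p,r=cur();T=p+22*r[:,2];print("T",T,"want",pp(38+18-5.5,0,62.5-9.5))
c=get_image("scene");W=cloud(c);save(c,"pics/s3.png",(150,50,390,230),3)
D=W-POT;ex=np.array([np.cos(PY),np.sin(PY),0]);ey=np.array([-np.sin(PY),np.cos(PY),0]);S=D@ex;L=D@ey;Z=D[...,2]
for z in range(10,100,10):
    k=(abs(L)<10)&(Z>z)&(Z<z+10)&(S>20)&(S<120)
    if k.sum(): print(z,k.sum(),np.median(S[k]).round(1))
# scoop grasp approach
yaw=np.radians(32);g=np.array([530,130,0.])-3*np.array([np.cos(yaw),np.sin(yaw),0])
Q=rot(yaw,np.radians(45)); G=g+[0,0,43]; t=G-3*Q[:,2]
Qa=Q
# retract back-up, then go above/behind the fin
plan([(p-60*r[:,2],r,2),(t-90*Q[:,2],Q,11),(t,Q,4)])
print(t)
E
```

```text
T [ 670.48919737 -255.55813733  157.14464875] want [ 671.1782612  -250.80005952  156.        ]
10 20 47.3
20 16 49.9
30 21 53.3
40 16 55.7
50 36 57.5
60 87 42.6
70 121 36.1
80 52 76.5
d [ -0.   -0.1 -29.9] w [ 0. -0.  0.]
d [ -0.1  -0.1 -29.9] w [ 0. -0.  0.]
--
d [-10.3 -34.1  -1.6] w [ 0.029 -0.023 -0.022]
d [ -9.5 -34.4  -0.4] w [ 0.029 -0.023 -0.022]
d [ -8.7 -34.6   0.9] w [ 0.029 -0.023 -0.022]
d [ -7.9 -34.7   2.1] w [ 0.029 -0.023 -0.022]
d [ -7.1 -34.8   3.3] w [ 0.029 -0.023 -0.022]
d [ -6.2 -34.9   4.4] w [ 0.029 -0.023 -0.022]
d [ -5.3 -34.8   5.6] w [ 0.029 -0.023 -0.022]
d [ -4.4 -34.8   6.7] w [ 0.029 -0.023 -0.022]
d [ -3.5 -34.6   7.8] w [ 0.029 -0.023 -0.022]
d [ -2.5 -34.5   8.9] w [ 0.029 -0.023 -0.022]
d [ -1.5 -34.2  10. ] w [ 0.029 -0.023 -0.022]
--
d [ 0.  -0.  22.5] w [0. 0. 0.]
d [ 0.  -0.  22.5] w [0. 0. 0.]
d [ 0.  -0.  22.5] w [0. 0. 0.]
d [ 0.  -0.  22.5] w [0. 0. 0.]
--
[525.65687403 127.28611369  45.12132034]
```

View pics/s3.png

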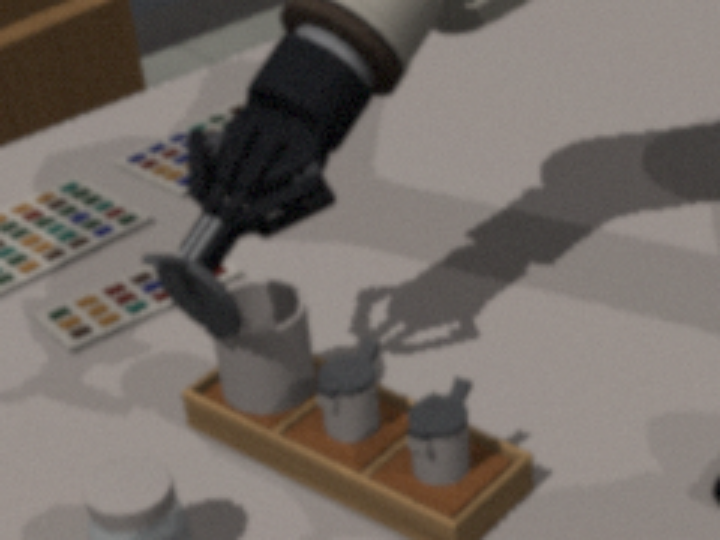

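The cap stands open, disc at (195,295), mouth clear. Its slope gives about 1.82 rad. Next, the scoop.

Emit:
play_rows([
  {"dx":0,"dy":0,"dz":-30,"wx":0,"wy":0,"wz":0,"fingers":0},
  {"dx":0,"dy":0,"dz":-30,"wx":0,"wy":0,"wz":0,"fingers":0},
  {"dx":-10,"dy":-34,"dz":-1.5,"wx":0.029,"wy":-0.023,"wz":-0.022,"fingers":0},
  {"dx":-9.5,"dy":-34.5,"dz":-0.5,"wx":0.029,"wy":-0.023,"wz":-0.022,"fingers":0},
  {"dx":-8.5,"dy":-34.5,"dz":1,"wx":0.029,"wy":-0.023,"wz":-0.022,"fingers":0},
  {"dx":-8,"dy":-34.5,"dz":2,"wx":0.029,"wy":-0.023,"wz":-0.022,"fingers":0},
  {"dx":-7,"dy":-35,"dz":3.5,"wx":0.029,"wy":-0.023,"wz":-0.022,"fingers":0},
  {"dx":-6,"dy":-35,"dz":4.5,"wx":0.029,"wy":-0.023,"wz":-0.022,"fingers":20},
])

```text
time: 4.15
position: [530.3, -69.2, 150.1]
orientation: [-2.65, -0.509, -1.292]
contact_force: [-0.1, -0.5, 0.6]
grip_width: 13.2
```

Emit:
play_rows([
  {"dx":-5.5,"dy":-35,"dz":5.5,"wx":0.029,"wy":-0.023,"wz":-0.022,"fingers":50},
  {"dx":-4.5,"dy":-35,"dz":6.5,"wx":0.029,"wy":-0.023,"wz":-0.022,"fingers":50},
  {"dx":-3.5,"dy":-34.5,"dz":8,"wx":0.029,"wy":-0.023,"wz":-0.022,"fingers":50},
  {"dx":-2.5,"dy":-34.5,"dz":9,"wx":0.029,"wy":-0.023,"wz":-0.022,"fingers":50},
  {"dx":-1.5,"dy":-34,"dz":10,"wx":0.029,"wy":-0.023,"wz":-0.022,"fingers":50},
  {"dx":0,"dy":0,"dz":0,"wx":0,"wy":0,"wz":0,"fingers":50},
])

```text
time: 4.75
position: [471.4, 96.6, 108.7]
orientation: [-2.615, -0.749, -1.086]
contact_force: [0.3, 0.6, -0.0]
grip_width: 50.2
```

```bash
cat > fin.py <<'E'
from h import *
c=get_image("wrist");W=cloud(c);save(c,"pics/w4.png")
Z=W[...,2];m=(Z>50)&(Z<66)&(abs(W[...,0]-530)<45)&(abs(W[...,1]-130)<40)
P=W[m];rect=cv2.minAreaRect(P[:,:2].astype(np.float32));print(len(P),rect,np.percentile(Z[m],[5,95]),"med",np.median(P,0))
yaw=np.radians(32);g=np.array([530,130,0.])-3*np.array([np.cos(yaw),np.sin(yaw),0])
Q=rot(yaw,np.radians(45)); t=g+[0,0,43]-3*Q[:,2]
plan([(t,Q,4)])
E
python3 fin.py
```

```text
1174 ((530.4971313476562, 130.9139404296875), (66.9239501953125, 9.827951431274414), 32.242916107177734) [58.22324246 61.95596567] med [525.70187728 128.16630295  60.93834555]
d [-0.4  0.2 22.4] w [ 0.    -0.001 -0.   ]
d [-0.4  0.2 22.4] w [ 0.    -0.001 -0.   ]
d [-0.4  0.2 22.4] w [ 0.    -0.001 -0.   ]
d [-0.4  0.2 22.4] w [ 0.    -0.001 -0.   ]
--
```

View pics/w4.png

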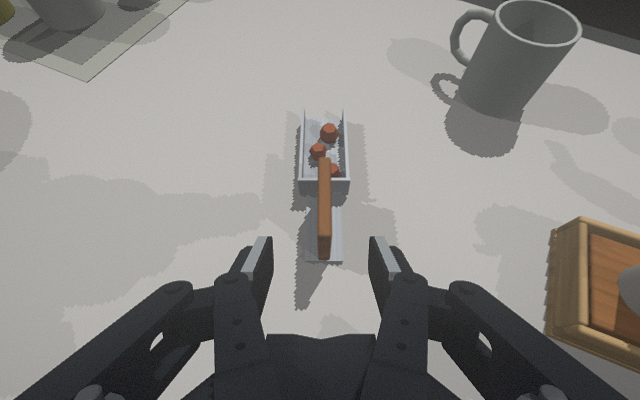

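The wrist view shows the fin (325,160–255) lying midway between the open pads, with all the lumps ahead of it. The second fin measurement agrees to 1 mm, so I'll grasp.

Emit:
play_rows([
  {"dx":-0.4,"dy":0.2,"dz":22.5,"wx":0,"wy":0,"wz":0,"fingers":50},
  {"dx":-0.4,"dy":0.2,"dz":22.5,"wx":0,"wy":0,"wz":0,"fingers":50},
  {"dx":-0.4,"dy":0.2,"dz":22.5,"wx":0,"wy":0,"wz":0,"fingers":50},
  {"dx":-0.4,"dy":0.2,"dz":22.5,"wx":0,"wy":0,"wz":0,"fingers":50},
  {"dx":0,"dy":0,"dz":0,"wx":0,"wy":0,"wz":0,"fingers":30},
  {"dx":0,"dy":0,"dz":0,"wx":0,"wy":0,"wz":0,"fingers":20},
  {"dx":0,"dy":0,"dz":0,"wx":0,"wy":0,"wz":0,"fingers":12},
  {"dx":0,"dy":0,"dz":0,"wx":0,"wy":0,"wz":0,"fingers":5},
  {"dx":0,"dy":0,"dz":0,"wx":0,"wy":0,"wz":0,"fingers":5},
  {"dx":0,"dy":0,"dz":0,"wx":0,"wy":0,"wz":0,"fingers":5},
], force=70)

```text
time: 5.8
position: [527.4, 125.7, 45.8]
orientation: [-2.618, -0.743, -1.092]
contact_force: [-3.4, -3.0, 7.7]
grip_width: 9.1
```

```bash
python3 - <<'E'
from h import *
p,r=cur();print(p,sense()["grip_width"]);np.savez("grasp.npz",p=p,r=r)
def up(rr,w): return rr@R.from_rotvec([0,w,0]).as_matrix()
plan([(p+[0,0,30],r,4),(p+[0,0,100],up(r,0.2),6)])
E
```

```text
[527.35002485 125.68251341  45.77527932] 9.0981293334816
d [ 5.3  0.  -5.3] w [0. 0. 0.]
d [ 5.3  0.  -5.3] w [0. 0. 0.]
d [ 5.3  0.  -5.3] w [0. 0. 0.]
d [ 5.3  0.  -5.3] w [0. 0. 0.]
--
d [ 8.3  0.  -8.2] w [-0.     0.033 -0.   ]
d [ 8.6  0.  -7.9] w [-0.     0.033 -0.   ]
d [ 8.8  0.  -7.6] w [-0.     0.033 -0.   ]
d [ 9.1  0.  -7.3] w [-0.     0.033 -0.   ]
d [ 9.3  0.  -7. ] w [-0.     0.033 -0.   ]
d [ 9.5  0.  -6.7] w [-0.     0.033 -0.   ]
--
```

Emit:
play_rows([
  {"dx":5.3,"dy":0,"dz":-5.3,"wx":0,"wy":0,"wz":0,"fingers":5},
  {"dx":5.3,"dy":0,"dz":-5.3,"wx":0,"wy":0,"wz":0,"fingers":5},
  {"dx":5.3,"dy":0,"dz":-5.3,"wx":0,"wy":0,"wz":0,"fingers":5},
  {"dx":5.3,"dy":0,"dz":-5.3,"wx":0,"wy":0,"wz":0,"fingers":5},
  {"dx":8.3,"dy":0,"dz":-8.2,"wx":0,"wy":0.033,"wz":0,"fingers":5},
  {"dx":8.6,"dy":0,"dz":-7.9,"wx":0,"wy":0.033,"wz":0,"fingers":5},
  {"dx":8.8,"dy":0,"dz":-7.6,"wx":0,"wy":0.033,"wz":0,"fingers":5},
  {"dx":9.1,"dy":0,"dz":-7.3,"wx":0,"wy":0.033,"wz":0,"fingers":5},
  {"dx":9.3,"dy":0,"dz":-7,"wx":0,"wy":0.033,"wz":0,"fingers":5},
  {"dx":9.5,"dy":0,"dz":-6.7,"wx":0,"wy":0.033,"wz":0,"fingers":5},
  {"dx":0,"dy":0,"dz":0,"wx":0,"wy":0,"wz":0,"fingers":5},
])

```text
time: 6.9
position: [527.1, 125.9, 145.6]
orientation: [-2.462, -0.7, -1.327]
contact_force: [0.3, -0.1, -2.3]
grip_width: 9.3
```

```bash
python3 - <<'E'
from h import *
p,r=cur();print(p,sense()["grip_width"],sense()["contact_force"])
c=get_image("wrist");save(c,"pics/w5.png")
W=cloud(c)
# scoop in the tool frame from wrist depth: points at grasp time frame
g=np.load("grasp.npz")
yaw=np.radians(32);h=np.array([np.cos(yaw),np.sin(yaw),0]);O=np.array([530.2,130.5,0])+55*h
Rs=np.stack([h,[-h[1],h[0],0],[0,0,1]],1)
pt=g["r"].T@(O-g["p"]);Rt=g["r"].T@Rs; np.savez("scoop.npz",pt=pt,Rt=Rt)
o=p+r@pt;Rn=r@Rt
L=(W-o)@Rn; fl=(L[...,0]>-15)&(L[...,0]<68)&(abs(L[...,1])<17)&(abs(L[...,2])<30)
print("floor pts",fl.sum(), "z",np.percentile(L[fl][:,2],[5,25,50]))
fn=(L[...,0]>-90)&(L[...,0]<-20)&(abs(L[...,1])<15)&(L[...,2]>50)&(L[...,2]<70);print("fin",np.median(L[fn],0),np.percentile(L[fn],[3,97],axis=0))
hsv=cv2.cvtColor(c["img"],cv2.COLOR_RGB2HSV);red=(hsv[...,0]<12)&(hsv[...,1]>120)&fl
n,l,st,ce=cv2.connectedComponentsWithStats(red.astype(np.uint8))
for i in range(1,n):
    if st[i,4]>15: print("lump",ce[i],st[i,4],np.nanmedian(L[l==i],0).round(1))
E
```

```text
[527.09209252 125.94489003 145.61771399] 9.276022069081849 [ 0.30079982 -0.13076241 -2.33771376]
floor pts 3504 z [4.42216013 5.04723981 5.64949274]
fin [-61.95485449  -2.21764024  60.97049468] [[-85.65029686 -11.5311031   52.37887509]
 [-26.11767319  10.35855903  66.24757786]]
lump [321.34615385 132.42307692] 26 [45.8 -4.1 20.8]
lump [329.09677419 134.5483871 ] 31 [43.6 -9.2 20.9]
lump [314.65217391 162.52173913] 92 [20.8  0.8 19.3]
lump [336.36065574 192.95081967] 122 [ -3.3 -12.7  20.1]
```

View pics/w5.png

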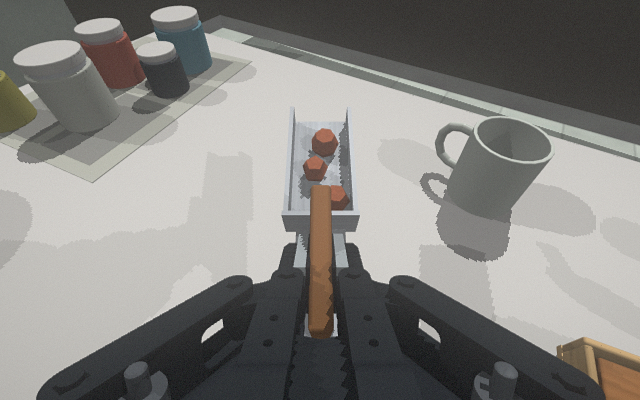

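The scoop is held level in the pads. The lumps sit at (325,140), (315,167) and (338,197), and the depth shows no slip. Carrying it to the pot.

```bash
cat >> h.py <<'E'
def scoop_tcp(yaw,beta,lip):
    "TCP pose for scoop heading yaw, lip pitched down beta, lip underside edge at lip"
    s=np.load("scoop.npz");h=np.array([np.cos(yaw),np.sin(yaw),0])
    R0=np.stack([h,[-h[1],h[0],0],[0,0,1]],1);Rs=R0@R.from_rotvec([0,beta,0]).as_matrix()
    Q=Rs@s["Rt"].T;o=lip-70*Rs[:,0];return o-Q@s["pt"],Q
def prof(P,Q,n):
    p,r=cur();dw=R.from_matrix(r.T@Q).as_rotvec();f=np.linspace(0,1,n+1);f=f*f*(3-2*f);out=[]
    return [(p+(P-p)*a,r@R.from_rotvec(dw*a).as_matrix(),1) for a in f[1:]]
E
python3 - <<'E'
from h import *
P,Q=scoop_tcp(PY,-0.2,pp(-10,0,45));print(P);plan(prof(P,Q,18))
E
```

```text
[ 477.03298243 -284.15695466  167.04180917]
d [-1.1  2.9 -2. ] w [-0.003  0.     0.002]
--
d [-3.1  8.2 -5.7] w [-0.009  0.     0.006]
--
d [-4.8 13.  -8.9] w [-0.013  0.     0.009]
--
d [ -6.2  17.2 -11.4] w [-0.017  0.     0.012]
--
d [ -7.2  20.9 -13.3] w [-0.021  0.     0.014]
--
d [ -7.8  24.1 -14.6] w [-0.024  0.     0.016]
--
d [ -8.   26.7 -15.2] w [-0.026  0.     0.017]
--
d [ -8.   28.7 -15.3] w [-0.027  0.     0.018]
--
d [ -7.7  30.  -14.9] w [-0.028  0.     0.018]
--
d [ -7.1  30.5 -14.1] w [-0.028  0.     0.018]
--
d [ -6.4  30.2 -12.9] w [-0.027  0.     0.018]
--
d [ -5.5  29.1 -11.4] w [-0.026  0.     0.017]
--
d [-4.6 27.1 -9.8] w [-0.024  0.     0.016]
--
d [-3.7 24.2 -8.1] w [-0.021  0.     0.014]
--
d [-2.8 20.4 -6.3] w [-0.017  0.     0.012]
--
d [-2.  15.7 -4.6] w [-0.013  0.     0.009]
--
d [-1.2 10.1 -2.8] w [-0.009  0.     0.006]
--
d [-0.4  3.5 -0.9] w [-0.003  0.     0.002]
--
```

Emit:
play_rows([
  {"dx":-1,"dy":3,"dz":-2,"wx":-0.003,"wy":0,"wz":0.002,"fingers":5},
  {"dx":-3,"dy":8,"dz":-5.5,"wx":-0.009,"wy":0,"wz":0.006,"fingers":5},
  {"dx":-5,"dy":13,"dz":-9,"wx":-0.013,"wy":0,"wz":0.009,"fingers":5},
  {"dx":-6,"dy":17,"dz":-11.5,"wx":-0.017,"wy":0,"wz":0.012,"fingers":5},
  {"dx":-7,"dy":21,"dz":-13.5,"wx":-0.021,"wy":0,"wz":0.014,"fingers":5},
  {"dx":-8,"dy":24,"dz":-14.5,"wx":-0.024,"wy":0,"wz":0.016,"fingers":5},
  {"dx":-8,"dy":27,"dz":-15,"wx":-0.026,"wy":0,"wz":0.017,"fingers":5},
  {"dx":-8,"dy":28.5,"dz":-15.5,"wx":-0.027,"wy":0,"wz":0.018,"fingers":5},
  {"dx":-7.5,"dy":30,"dz":-15,"wx":-0.028,"wy":0,"wz":0.018,"fingers":5},
])

```text
time: 7.85
position: [501.4, -80.4, 155.9]
orientation: [-2.591, -0.457, -1.392]
contact_force: [0.7, -0.2, -2.4]
grip_width: 9.0
```

Emit:
play_rows([
  {"dx":-7,"dy":30.5,"dz":-14,"wx":-0.028,"wy":0,"wz":0.018,"fingers":5},
  {"dx":-6.5,"dy":30,"dz":-13,"wx":-0.027,"wy":0,"wz":0.018,"fingers":5},
  {"dx":-5.5,"dy":29,"dz":-11.5,"wx":-0.026,"wy":0,"wz":0.017,"fingers":5},
  {"dx":-4.5,"dy":27,"dz":-10,"wx":-0.024,"wy":0,"wz":0.016,"fingers":5},
  {"dx":-3.5,"dy":24,"dz":-8,"wx":-0.021,"wy":0,"wz":0.014,"fingers":5},
  {"dx":-3,"dy":20.5,"dz":-6.5,"wx":-0.017,"wy":0,"wz":0.012,"fingers":5},
  {"dx":-2,"dy":15.5,"dz":-4.5,"wx":-0.013,"wy":0,"wz":0.009,"fingers":5},
  {"dx":-1,"dy":10,"dz":-3,"wx":-0.009,"wy":0,"wz":0.006,"fingers":5},
  {"dx":-0.5,"dy":3.5,"dz":-1,"wx":-0.003,"wy":0,"wz":0.002,"fingers":5},
  {"dx":0,"dy":0,"dz":0,"wx":0,"wy":0,"wz":0,"fingers":5},
])

```text
time: 8.85
position: [476.3, -282.6, 167.4]
orientation: [-2.698, -0.201, -1.45]
contact_force: [0.0, -0.0, -1.4]
grip_width: 9.3
```

```bash
python3 - <<'E'
from h import *
c=get_image("wrist");save(c,"pics/w6.png");p,r=cur();print(p)
W=cloud(c);D=W-POT;ex=np.array([np.cos(PY),np.sin(PY),0]);ey=np.array([-np.sin(PY),np.cos(PY),0]);S=D@ex;L=D@ey;Z=D[...,2]
m=(Z>-6)&(Z<8)&(np.hypot(S,L)<45)&(np.hypot(S,L)>25);print("rim",m.sum(),np.percentile(S[m],[2,98]),np.percentile(L[m],[2,98]),np.median(Z[m]))
w=[]
for b,z in [(-.05,38),(.15,30),(.3,22),(.42,15),(.54,10),(.66,7),(.78,6),(.9,6),(1.02,6),(1.14,6),(1.22,6)]:
    P,Q=scoop_tcp(PY,b,pp(-10,0,z));w.append((P,Q,1))
plan(w)
E
```

```text
[ 476.33494313 -282.22753227  167.40396659]
rim 90 [-17.02017559  11.49132502] [30.86290849 34.85551917] 0.8574892053193253
d [13.3  2.  -3.1] w [-0.001 -0.147 -0.003]
--
d [20.  -0.  -3.9] w [-0.001 -0.2   -0.001]
--
d [14.5 -0.  -1. ] w [-0.    -0.15  -0.001]
--
d [12. -0.  0.] w [-0.    -0.12  -0.001]
--
d [13.5 -0.  -1.5] w [-0.    -0.12  -0.001]
--
d [14.6 -0.  -3.3] w [-0.    -0.12  -0.001]
--
d [15.2 -0.  -5.2] w [-0.    -0.12  -0.001]
--
d [15.3 -0.  -6.2] w [-0.    -0.12  -0.001]
--
d [15.3 -0.  -6.2] w [-0.    -0.12  -0.001]
--
d [15.3 -0.  -6.2] w [-0.    -0.12  -0.001]
--
d [10.1 -0.  -4.3] w [-0.   -0.08 -0.  ]
--
```

View pics/w6.png

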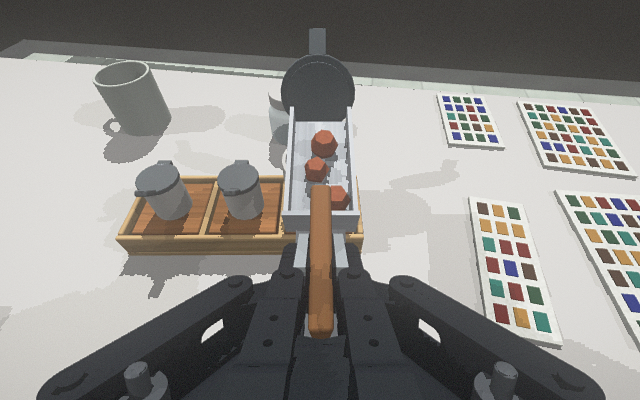

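The scoop is over the mouth and centred on the open cap (318,85), with all three lumps still aboard. Pouring, then holding.

Emit:
play_rows([
  {"dx":13.5,"dy":2,"dz":-3,"wx":0,"wy":-0.147,"wz":0,"fingers":5},
  {"dx":10,"dy":0,"dz":-2.5,"wx":0,"wy":-0.1,"wz":0,"fingers":5},
  {"dx":10,"dy":0,"dz":-1.5,"wx":0,"wy":-0.1,"wz":0,"fingers":5},
  {"dx":14.5,"dy":0,"dz":-1,"wx":0,"wy":-0.149,"wz":0,"fingers":5},
  {"dx":12,"dy":0,"dz":0,"wx":0,"wy":-0.12,"wz":0,"fingers":5},
  {"dx":13.5,"dy":0,"dz":-1.5,"wx":0,"wy":-0.12,"wz":0,"fingers":5},
  {"dx":14.5,"dy":0,"dz":-3.5,"wx":0,"wy":-0.12,"wz":0,"fingers":5},
  {"dx":15,"dy":0,"dz":-5,"wx":0,"wy":-0.12,"wz":0,"fingers":5},
  {"dx":15.5,"dy":0,"dz":-6,"wx":0,"wy":-0.12,"wz":0,"fingers":5},
  {"dx":15.5,"dy":0,"dz":-6,"wx":0,"wy":-0.12,"wz":0,"fingers":5},
  {"dx":15.5,"dy":0,"dz":-6,"wx":0,"wy":-0.12,"wz":0,"fingers":5},
  {"dx":10,"dy":0,"dz":-4.5,"wx":0,"wy":-0.08,"wz":0,"fingers":5},
])

```text
time: 10.1
position: [611.3, -262.2, 246.0]
orientation: [3.035, 0.234, -0.649]
contact_force: [0.6, -0.7, -2.2]
grip_width: 9.5
```

Emit:
play_rows([
  {"dx":0,"dy":0,"dz":0,"wx":0,"wy":0,"wz":0,"fingers":5},
  {"dx":0,"dy":0,"dz":0,"wx":0,"wy":0,"wz":0,"fingers":5},
  {"dx":0,"dy":0,"dz":0,"wx":0,"wy":0,"wz":0,"fingers":5},
  {"dx":0,"dy":0,"dz":0,"wx":0,"wy":0,"wz":0,"fingers":5},
])

```text
time: 10.5
position: [609.1, -264.3, 247.7]
orientation: [3.038, 0.23, -0.638]
contact_force: [0.1, -0.8, -1.8]
grip_width: 9.1
```

```bash
python3 - <<'E'
from h import *
p,r=cur();s=np.load("scoop.npz");Rs=r@s["Rt"];o=p+r@s["pt"];print(p,"lip",o+70*Rs[:,0],"want",pp(-10,0,6),sense()["contact_force"])
a=get_image("scene");b=get_image("top");A=cv2.resize(a["img"][60:220,180:340],(400,400));B=cv2.resize(b["img"][130:230,400:500],(400,400))
cv2.imwrite("pics/p7.png",cv2.convertScaleAbs(np.hstack([A,B])[...,::-1],alpha=1.6))
for c in(a,b):
    W=cloud(c);hsv=cv2.cvtColor(c["img"],cv2.COLOR_RGB2HSV);m=(hsv[...,0]<10)&(hsv[...,1]>130)&(W[...,2]>40)
    n,l,st,ce=cv2.connectedComponentsWithStats(m.astype(np.uint8))
    for i in range(1,n):
        if st[i,4]>6: print(ce[i].round(),st[i,4],np.nanmedian(W[l==i],0).round())
E
```

```text
[ 609.14587429 -264.25017054  247.6553485 ] lip [ 612.41877395 -260.0607198   109.93863891] want [ 611.42311659 -260.26434465  109.        ] [ 0.12575697 -0.75832702 -1.8420893 ]
[622.  47.] 8 [ 672. -303.  551.]
```

View pics/p7.png

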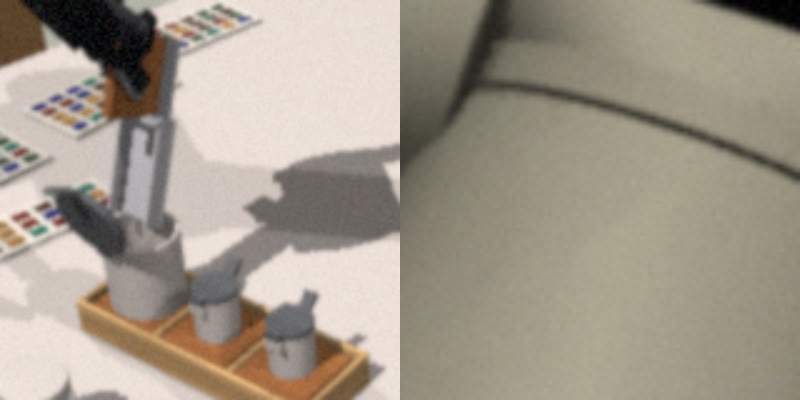

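In the scene view (left half) the tilted trough at (145,170) is empty, and no red shows outside the pot. The arm hides the top view. I'll lift, carry the scoop back and set it down where it stood.

```bash
python3 - <<'E'
from h import *
p,r=cur();g=np.load("grasp.npz");P=g["p"]+[0,0,120];Q=g["r"]
p2=p+[0,0,60];dw=R.from_matrix(r.T@Q).as_rotvec();n=16;f=np.linspace(0,1,n+1);f=f*f*(3-2*f)
w=[(p2,r,2)]+[(p2+(P-p2)*a,r@R.from_rotvec(dw*a).as_matrix(),1) for a in f[1:]]
plan(w)
E
```

```text
d [-12.1  -0.1 -27.5] w [0. 0. 0.]
d [-12.1  -0.1 -27.5] w [0. 0. 0.]
--
d [ 0.4 -4.5  1.6] w [ 0.001  0.013 -0.005]
--
d [  1.2 -12.6   4.5] w [ 0.002  0.038 -0.013]
--
d [  1.8 -19.6   7. ] w [ 0.004  0.059 -0.021]
--
d [  2.3 -25.3   9.4] w [ 0.005  0.076 -0.027]
--
d [  2.7 -29.8  11.4] w [ 0.006  0.09  -0.032]
--
d [  2.9 -33.1  13.2] w [ 0.006  0.1   -0.035]
--
d [  2.9 -35.2  14.7] w [ 0.007  0.107 -0.038]
--
d [  2.8 -36.1  15.7] w [ 0.007  0.111 -0.039]
--
d [  2.4 -35.9  16.2] w [ 0.007  0.111 -0.039]
--
d [  1.9 -34.5  16.2] w [ 0.007  0.107 -0.038]
--
d [  1.4 -32.1  15.5] w [ 0.006  0.1   -0.035]
--
d [  0.8 -28.7  14.2] w [ 0.006  0.09  -0.032]
--
d [  0.4 -24.1  12.2] w [ 0.005  0.076 -0.027]
--
d [  0.1 -18.6   9.5] w [ 0.004  0.059 -0.021]
--
d [ -0.1 -11.9   6.2] w [ 0.002  0.038 -0.013]
--
d [-0.  -4.2  2.2] w [ 0.001  0.013 -0.005]
--
```

Emit:
play_rows([
  {"dx":-12,"dy":0,"dz":-27.5,"wx":0,"wy":0,"wz":0,"fingers":5},
  {"dx":-12,"dy":0,"dz":-27.5,"wx":0,"wy":0,"wz":0,"fingers":5},
  {"dx":0.5,"dy":-4.5,"dz":1.5,"wx":0.001,"wy":0.013,"wz":-0.005,"fingers":5},
  {"dx":1,"dy":-12.5,"dz":4.5,"wx":0.002,"wy":0.038,"wz":-0.013,"fingers":5},
  {"dx":2,"dy":-19.5,"dz":7,"wx":0.004,"wy":0.059,"wz":-0.021,"fingers":5},
  {"dx":2.5,"dy":-25.5,"dz":9.5,"wx":0.005,"wy":0.076,"wz":-0.027,"fingers":5},
  {"dx":2.5,"dy":-30,"dz":11.5,"wx":0.006,"wy":0.09,"wz":-0.032,"fingers":5},
  {"dx":3,"dy":-33,"dz":13,"wx":0.006,"wy":0.1,"wz":-0.035,"fingers":5},
  {"dx":3,"dy":-35,"dz":14.5,"wx":0.007,"wy":0.107,"wz":-0.038,"fingers":5},
])

```text
time: 11.5
position: [576.1, -104.2, 248.8]
orientation: [-3.03, -0.475, -0.104]
contact_force: [0.4, 0.1, -0.9]
grip_width: 9.5
```

Emit:
play_rows([
  {"dx":3,"dy":-36,"dz":15.5,"wx":0.007,"wy":0.111,"wz":-0.039,"fingers":5},
  {"dx":2.5,"dy":-36,"dz":16,"wx":0.007,"wy":0.111,"wz":-0.039,"fingers":5},
  {"dx":2,"dy":-34.5,"dz":16,"wx":0.007,"wy":0.107,"wz":-0.038,"fingers":5},
  {"dx":1.5,"dy":-32,"dz":15.5,"wx":0.006,"wy":0.1,"wz":-0.035,"fingers":5},
  {"dx":1,"dy":-28.5,"dz":14,"wx":0.006,"wy":0.09,"wz":-0.032,"fingers":5},
  {"dx":0.5,"dy":-24,"dz":12,"wx":0.005,"wy":0.076,"wz":-0.027,"fingers":5},
  {"dx":0,"dy":-18.5,"dz":9.5,"wx":0.004,"wy":0.059,"wz":-0.021,"fingers":5},
  {"dx":0,"dy":-12,"dz":6,"wx":0.002,"wy":0.038,"wz":-0.013,"fingers":5},
  {"dx":0,"dy":-4,"dz":2,"wx":0.001,"wy":0.013,"wz":-0.005,"fingers":5},
  {"dx":0,"dy":0,"dz":0,"wx":0,"wy":0,"wz":0,"fingers":5},
  {"dx":0,"dy":0,"dz":0,"wx":0,"wy":0,"wz":0,"fingers":5},
])

```text
time: 12.6
position: [528.9, 124.9, 167.3]
orientation: [-2.618, -0.743, -1.091]
contact_force: [0.4, -0.9, -1.5]
grip_width: 9.3
```

```bash
python3 - <<'E'
from h import *
c=get_image("top");im=c["img"];B=cv2.resize(im[130:230,400:500],(400,400));w=get_image("wrist")
cv2.imwrite("pics/p8.png",np.hstack([cv2.convertScaleAbs(B,alpha=2.2),cv2.resize(w["img"],(400,400))])[...,::-1])
W=cloud(c);D=W-POT;hsv=cv2.cvtColor(im,cv2.COLOR_RGB2HSV);m=(hsv[...,0]<10)&(hsv[...,1]>120)&(np.hypot(D[...,0],D[...,1])<60)
n,l,st,ce=cv2.connectedComponentsWithStats(m.astype(np.uint8))
for i in range(1,n):
    if st[i,4]>5: print(ce[i].round(),st[i,4],np.nanmedian(D[l==i],0).round())
g=np.load("grasp.npz");p,r=cur();print(p,g["p"]);
plan([(g["p"]+[0,0,25],g["r"],4),(g["p"]+[0,0,0.5],g["r"],4)])
s=np.load("scoop.npz");L=(cloud(w)-(p+r@s["pt"]))@(r@s["Rt"]);fl=(L[...,0]>-15)&(L[...,0]<68)&(abs(L[...,1])<17)&(abs(L[...,2])<30)
for a,b in((-15,10),(10,35),(35,66)):
    k=fl&(L[...,0]>a)&(L[...,0]<b);print("floor z",np.percentile(L[k][:,2],[10,50,95]).round(1))
E
```

```text
[440. 175.] 69 [ 17.  -2. -56.]
[436. 185.] 6 [  1.   1. -75.]
[529.0530627  124.83822794 167.34921877] [527.35002485 125.68251341  45.77527932]
d [-17.3  -0.4  16.8] w [-0.  0. -0.]
d [-17.3  -0.4  16.8] w [-0.  0. -0.]
d [-17.3  -0.4  16.8] w [-0.  0. -0.]
d [-17.3  -0.4  16.8] w [-0.  0. -0.]
--
d [-4.4 -0.   4.3] w [0. 0. 0.]
d [-4.4 -0.   4.3] w [0. 0. 0.]
d [-4.4 -0.   4.3] w [0. 0. 0.]
d [-4.4 -0.   4.3] w [0. 0. 0.]
--
floor z [4.5 5.3 6.2]
floor z [4.6 5.3 6.2]
floor z [4.6 5.2 6.1]
```

View pics/p8.png

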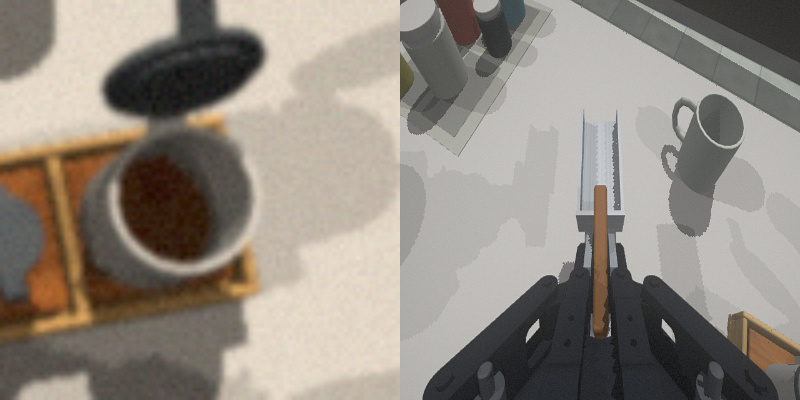

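The lumps are dark red inside the pot mouth at (165,210). Nothing lies outside, and the scoop's floor is bare and level in the grip. Setting it down and releasing.

Emit:
play_rows([
  {"dx":-17.5,"dy":-0.4,"dz":17,"wx":0,"wy":0,"wz":0,"fingers":5},
  {"dx":-17.5,"dy":-0.4,"dz":17,"wx":0,"wy":0,"wz":0,"fingers":5},
  {"dx":-17,"dy":-0.4,"dz":16.5,"wx":0,"wy":0,"wz":0,"fingers":5},
  {"dx":-17,"dy":-0.4,"dz":16.5,"wx":0,"wy":0,"wz":0,"fingers":5},
  {"dx":-4.5,"dy":0,"dz":4.3,"wx":0,"wy":0,"wz":0,"fingers":5},
  {"dx":-4.5,"dy":0,"dz":4.3,"wx":0,"wy":0,"wz":0,"fingers":5},
  {"dx":-4.5,"dy":0,"dz":4.3,"wx":0,"wy":0,"wz":0,"fingers":5},
  {"dx":-4,"dy":0,"dz":4.3,"wx":0,"wy":0,"wz":0,"fingers":5},
  {"dx":0,"dy":0,"dz":0,"wx":0,"wy":0,"wz":0,"fingers":5},
])

```text
time: 13.6
position: [527.3, 125.8, 46.0]
orientation: [-2.618, -0.742, -1.09]
contact_force: [-0.8, -0.4, -2.0]
grip_width: 9.4
```

```bash
python3 - <<'E'
from h import *
g=np.load("grasp.npz");p,r=cur();print(p,g["p"],sense()["contact_force"],sense()["wrist_torque"])
E
```

```text
[527.27017114 125.795302    45.96278353] [527.35002485 125.68251341  45.77527932] [-0.83384267 -0.3693297  -1.97541653] [-0.24415488  0.514379   -0.00367605]
```

Emit:
play_rows([
  {"dx":-0.4,"dy":0,"dz":0.4,"wx":0,"wy":0,"wz":0,"fingers":10},
  {"dx":0,"dy":0,"dz":0,"wx":0,"wy":0,"wz":0,"fingers":20},
  {"dx":0,"dy":0,"dz":0,"wx":0,"wy":0,"wz":0,"fingers":40},
  {"dx":0,"dy":0,"dz":0,"wx":0,"wy":0,"wz":0,"fingers":50},
  {"dx":0,"dy":0,"dz":0,"wx":0,"wy":0,"wz":0,"fingers":50},
  {"dx":0,"dy":0,"dz":-20,"wx":0,"wy":0,"wz":0,"fingers":50},
  {"dx":0,"dy":0,"dz":-30,"wx":0,"wy":0,"wz":0,"fingers":50},
  {"dx":0,"dy":0,"dz":-40,"wx":0,"wy":0,"wz":0,"fingers":50},
  {"dx":0,"dy":0,"dz":0,"wx":0,"wy":0,"wz":0,"fingers":50},
])

```text
time: 14.5
position: [472.1, 91.3, 112.8]
orientation: [-2.618, -0.745, -1.099]
contact_force: [-0.2, 0.3, -0.9]
grip_width: 49.8
```

```bash
python3 - <<'E'
from h import *
c=get_image("wrist");W=cloud(c);save(c,"pics/w9.png")
h=np.array([np.cos(np.radians(32)),np.sin(np.radians(32)),0]);O=np.array([530.2,130.5,0])+55*h;k=np.array([-h[1],h[0],0])
D=W-O;X=D@h;Y=D@k;Z=D[...,2]
f=(X>-15)&(X<66)&(abs(Y)<16)&(abs(Z)<15);A=np.c_[X[f],Y[f],np.ones(f.sum())];print("floor plane",np.linalg.lstsq(A,Z[f],rcond=None)[0],f.sum())
f=(X>-88)&(X<-25)&(abs(Y)<6)&(Z>45);print("fin",np.median(Z[f]),np.median(Y[f]))
Q=rot(PY,np.pi/2);P=pp(108,0,125)+[0,0,22];p,r=cur();print(p,P)
mid=np.array([560,0,300.]);Qm=R.from_matrix(r)*R.from_rotvec(R.from_matrix(r.T@Q).as_rotvec()*.6)
plan([(mid,Qm.as_matrix(),6),(P,Q,9)])
E
```

```text
floor plane [-1.34516243e-03 -8.31501397e-04  5.28024573e+00] 1429
fin 61.03036077745614 -1.8413128051424448
[472.74551403  91.60354635 111.27262661] [ 727.97034078 -241.80507778  250.        ]
d [ 25.4  20.8 -18.9] w [-0.015 -0.078  0.038]
d [ 24.6  20.1 -20.5] w [-0.015 -0.078  0.038]
d [ 23.7  19.5 -22.1] w [-0.015 -0.078  0.038]
d [ 22.6  19.  -23.7] w [-0.015 -0.078  0.038]
d [ 21.4  18.6 -25.1] w [-0.015 -0.078  0.038]
d [ 20.1  18.2 -26.4] w [-0.015 -0.078  0.038]
--
d [ 7.6 31.5  7.1] w [-0.007 -0.035  0.017]
d [ 8.4 31.3  7.1] w [-0.007 -0.035  0.017]
d [ 9.1 31.1  7. ] w [-0.007 -0.035  0.017]
d [ 9.9 30.9  6.9] w [-0.007 -0.035  0.017]
d [10.6 30.7  6.7] w [-0.007 -0.035  0.017]
d [11.4 30.5  6.5] w [-0.007 -0.035  0.017]
d [12.1 30.2  6.3] w [-0.007 -0.035  0.017]
d [12.8 30.   6.1] w [-0.007 -0.035  0.017]
d [13.5 29.7  5.8] w [-0.007 -0.035  0.017]
--
```

Emit:
play_rows([
  {"dx":25.5,"dy":21,"dz":-19,"wx":-0.015,"wy":-0.078,"wz":0.038,"fingers":0},
  {"dx":24.5,"dy":20,"dz":-20.5,"wx":-0.015,"wy":-0.078,"wz":0.038,"fingers":0},
  {"dx":23.5,"dy":19.5,"dz":-22,"wx":-0.015,"wy":-0.078,"wz":0.038,"fingers":0},
  {"dx":22.5,"dy":19,"dz":-23.5,"wx":-0.015,"wy":-0.078,"wz":0.038,"fingers":0},
  {"dx":21.5,"dy":18.5,"dz":-25,"wx":-0.015,"wy":-0.078,"wz":0.038,"fingers":0},
  {"dx":20,"dy":18,"dz":-26.5,"wx":-0.015,"wy":-0.078,"wz":0.038,"fingers":0},
])

```text
time: 15.15
position: [557.7, 3.9, 291.1]
orientation: [-2.97, -0.474, -0.476]
contact_force: [0.9, 0.1, -0.2]
grip_width: -0.1
```

Emit:
play_rows([
  {"dx":7.5,"dy":31.5,"dz":7,"wx":-0.007,"wy":-0.035,"wz":0.017,"fingers":0},
  {"dx":8.5,"dy":31.5,"dz":7,"wx":-0.007,"wy":-0.035,"wz":0.017,"fingers":0},
  {"dx":9,"dy":31,"dz":7,"wx":-0.007,"wy":-0.035,"wz":0.017,"fingers":0},
  {"dx":10,"dy":31,"dz":7,"wx":-0.007,"wy":-0.035,"wz":0.017,"fingers":0},
  {"dx":10.5,"dy":30.5,"dz":6.5,"wx":-0.007,"wy":-0.035,"wz":0.017,"fingers":0},
  {"dx":11.5,"dy":30.5,"dz":6.5,"wx":-0.007,"wy":-0.035,"wz":0.017,"fingers":0},
  {"dx":12,"dy":30,"dz":6.5,"wx":-0.007,"wy":-0.035,"wz":0.017,"fingers":0},
  {"dx":13,"dy":30,"dz":6,"wx":-0.007,"wy":-0.035,"wz":0.017,"fingers":0},
  {"dx":13.5,"dy":29.5,"dz":6,"wx":-0.007,"wy":-0.035,"wz":0.017,"fingers":0},
  {"dx":0,"dy":0,"dz":0,"wx":0,"wy":0,"wz":0,"fingers":0},
])

```text
time: 16.15
position: [729.0, -237.4, 232.9]
orientation: [-3.119, -0.256, -0.003]
contact_force: [0.1, 1.3, -1.4]
grip_width: 0.1
```

```bash
python3 - <<'E'
from h import *
p,r=cur();print(p,r.round(2),sense()["q"].round(2),sense()["grip_width"])
Q=rot(PY,np.pi/2);up=np.array([0,0,22])
w=[(pp(108,0,60)+up,Q,3)]
for x,z in [(90,60),(75,62),(60,64),(45,66),(30,66),(15,66),(0,64),(-15,60),(-28,53),(-40,43),(-48,33),(-54,23),(-57,15),(-57,9)]:
    w.append((pp(x+38,0,z)+up,Q,1))
plan(w)
E
```

```text
[ 728.95286874 -237.3855097   232.89877801] [[ 0.99  0.16  0.  ]
 [ 0.16 -0.99  0.01]
 [ 0.   -0.01 -1.  ]] [-0.42  0.58  0.91  0.01  1.66  0.99] 0.09218619812474185
d [-0.6  1.6 15.9] w [-0.004 -0.001  0.002]
d [-0.6  1.5 16. ] w [-0.004 -0.001  0.002]
d [-0.6  1.5 16. ] w [-0.004 -0.001  0.002]
--
d [20. -0.  0.] w [0. 0. 0.]
--
d [-15.  -0.  -2.] w [0. 0. 0.]
--
d [-15.   0.  -2.] w [0. 0. 0.]
--
d [-15.  -0.  -2.] w [0. 0. 0.]
--
d [-15.   0.  -0.] w [0. 0. 0.]
--
d [-15.   0.  -0.] w [0. 0. 0.]
--
d [-15.  -0.   2.] w [0. 0. 0.]
--
d [-15.   0.   4.] w [0. 0. 0.]
--
d [-13.   0.   7.] w [0. 0. 0.]
--
d [-12.  -0.  10.] w [0. 0. 0.]
--
d [-8. -0. 10.] w [0. 0. 0.]
--
d [-6.  0. 10.] w [0. 0. 0.]
--
d [-3. -0.  8.] w [0. 0. 0.]
--
d [-0.  0.  6.] w [0. 0. 0.]
--
```

Emit:
play_rows([
  {"dx":-0.5,"dy":1.5,"dz":16,"wx":-0.004,"wy":0,"wz":0.002,"fingers":0},
  {"dx":-0.5,"dy":1.5,"dz":16,"wx":-0.004,"wy":0,"wz":0.002,"fingers":0},
  {"dx":-0.5,"dy":1.5,"dz":16,"wx":-0.004,"wy":0,"wz":0.002,"fingers":0},
  {"dx":-10,"dy":0,"dz":-4,"wx":0,"wy":0,"wz":0,"fingers":0},
  {"dx":-15,"dy":0,"dz":-2,"wx":0,"wy":0,"wz":0,"fingers":0},
  {"dx":-15,"dy":0,"dz":0,"wx":0,"wy":0,"wz":0,"fingers":0},
  {"dx":-15,"dy":0,"dz":0,"wx":0,"wy":0,"wz":0,"fingers":0},
  {"dx":-15,"dy":0,"dz":2,"wx":0,"wy":0,"wz":0,"fingers":0},
  {"dx":-15,"dy":0,"dz":4,"wx":0,"wy":0,"wz":0,"fingers":0},
  {"dx":-13,"dy":0,"dz":7,"wx":0,"wy":0,"wz":0,"fingers":0},
])

```text
time: 17.15
position: [629.3, -255.0, 184.8]
orientation: [3.129, 0.249, 0.017]
contact_force: [0.8, -0.9, 0.5]
grip_width: -0.3
```

Emit:
play_rows([
  {"dx":-12,"dy":0,"dz":10,"wx":0,"wy":0,"wz":0,"fingers":0},
  {"dx":-8,"dy":0,"dz":10,"wx":0,"wy":0,"wz":0,"fingers":0},
  {"dx":-6,"dy":0,"dz":10,"wx":0,"wy":0,"wz":0,"fingers":0},
  {"dx":-3,"dy":0,"dz":8,"wx":0,"wy":0,"wz":0,"fingers":0},
  {"dx":0,"dy":0,"dz":4,"wx":0,"wy":0,"wz":0,"fingers":0},
  {"dx":0,"dy":0,"dz":0,"wx":0,"wy":0,"wz":0,"fingers":0},
])

```text
time: 17.75
position: [601.5, -259.9, 141.2]
orientation: [3.129, 0.248, 0.014]
contact_force: [1.3, 0.4, -0.7]
grip_width: -0.1
```

```bash
python3 - <<'E'
from h import *
s=sense();p,r=cur();T=p+22*r[:,2];D=T-POT;print("T rel",D@[np.cos(PY),np.sin(PY),0],D@[-np.sin(PY),np.cos(PY),0],D[2],s["contact_force"])
E
```

```text
T rel -19.553218544856072 1.850405626018591 16.162201594207914 [ 1.31806187  0.37212102 -0.7061043 ]
```

Emit:
play_rows([
  {"dx":0,"dy":0,"dz":5,"wx":0,"wy":0,"wz":0,"fingers":0},
  {"dx":0,"dy":0,"dz":3,"wx":0,"wy":0,"wz":0,"fingers":0},
  {"dx":0,"dy":0,"dz":1.5,"wx":0,"wy":0,"wz":0,"fingers":0},
  {"dx":0,"dy":0,"dz":0,"wx":0,"wy":0,"wz":0,"fingers":0},
])

```text
time: 18.15
position: [601.5, -260.0, 131.9]
orientation: [3.129, 0.247, 0.014]
contact_force: [-0.5, 0.6, -0.6]
grip_width: -0.1
```

Emit:
play_rows([
  {"dx":0,"dy":0,"dz":1,"wx":0,"wy":0,"wz":0,"fingers":0},
  {"dx":0,"dy":0,"dz":0,"wx":0,"wy":0,"wz":0,"fingers":0},
])

```text
time: 18.35
position: [601.6, -260.1, 131.5]
orientation: [3.129, 0.247, 0.015]
contact_force: [-1.0, 0.8, 2.1]
grip_width: 0.1
```

Emit:
play_rows([
  {"dx":0,"dy":0,"dz":1,"wx":0,"wy":0,"wz":0,"fingers":0},
  {"dx":0,"dy":0,"dz":0,"wx":0,"wy":0,"wz":0,"fingers":0},
])

```text
time: 18.55
position: [601.7, -260.2, 131.2]
orientation: [3.128, 0.247, 0.016]
contact_force: [-4.3, 1.5, 9.9]
grip_width: -0.2
```

Emit:
play_rows([
  {"dx":0,"dy":0,"dz":1,"wx":0,"wy":0,"wz":0,"fingers":0},
  {"dx":0,"dy":0,"dz":0,"wx":0,"wy":0,"wz":0,"fingers":0},
])

```text
time: 18.75
position: [601.7, -260.2, 131.0]
orientation: [3.128, 0.247, 0.016]
contact_force: [-8.7, 3.0, 18.4]
grip_width: 0.0
```

Force rises steeply at tip height 109 mm, which is the shut cap's top (103+6). I'll hold, back off upward and check.

Emit:
play_rows([
  {"dx":0,"dy":0,"dz":0,"wx":0,"wy":0,"wz":0,"fingers":0},
  {"dx":0,"dy":0,"dz":0,"wx":0,"wy":0,"wz":0,"fingers":0},
  {"dx":0,"dy":0,"dz":-10,"wx":0,"wy":0,"wz":0,"fingers":0},
  {"dx":0,"dy":0,"dz":-30,"wx":0,"wy":0,"wz":0,"fingers":0},
  {"dx":-20,"dy":0,"dz":-40,"wx":0,"wy":0,"wz":0,"fingers":0},
  {"dx":-40,"dy":0,"dz":-20,"wx":0,"wy":0,"wz":0,"fingers":0},
  {"dx":-45,"dy":0,"dz":-10,"wx":0,"wy":0,"wz":0,"fingers":0},
  {"dx":-45,"dy":0,"dz":0,"wx":0,"wy":0,"wz":0,"fingers":0},
  {"dx":-20,"dy":0,"dz":0,"wx":0,"wy":0,"wz":0,"fingers":0},
  {"dx":0,"dy":0,"dz":0,"wx":0,"wy":0,"wz":0,"fingers":0},
])

```text
time: 19.75
position: [430.7, -287.0, 238.5]
orientation: [3.128, 0.244, 0.016]
contact_force: [0.5, -0.9, 0.7]
grip_width: 0.0
```

```bash
python3 - <<'E'
from h import *
ex=np.array([np.cos(PY),np.sin(PY),0]);ey=np.array([-np.sin(PY),np.cos(PY),0])
print(sense()["position"],sense()["contact_force"])
old=np.load("scene.npz")["W"]
for n in("scene",):
    c=get_image(n);save(c,"pics/e_%s.png"%n,(140,60,460,300),2.4)
    for t,W in(("before",old),("now",cloud(c))):
        D=W-POT;S=D@ex;L=D@ey;Z=D[...,2];k=(np.hypot(S,L)<33)&(Z>0)&(Z<40)
        a=np.linalg.lstsq(np.c_[S[k],L[k],np.ones(k.sum())],Z[k],rcond=None)[0];print(t,"cap plane",a.round(3),k.sum())
        for nm,x,y,lo in(("tube1",608,-178,68),("tube2",595,-97,68),("mug",780,57,70),("jar",780,-190,60)):
            m=(np.hypot(W[...,0]-x,W[...,1]-y)<45)&(W[...,2]>lo);print(nm,np.median(W[m],0).round(1),end=" ")
        h=np.array([np.cos(np.radians(32)),np.sin(np.radians(32)),0]);D=W-np.array([530.2,130.5,0])-55*h;X=D@h;Y=D@np.array([-h[1],h[0],0])
        f=(X>-15)&(X<66)&(abs(Y)<16)&(abs(D[...,2])<12);print("scoop",np.linalg.lstsq(np.c_[X[f],Y[f],np.ones(f.sum())],D[...,2][f],rcond=None)[0].round(3))
E
```

```text
[ 430.66899188 -287.01512778  238.52210758] [ 0.49820843 -0.90238338  0.72086361]
before cap plane [-0.111 -0.022 11.145] 469
tube1 [ 610.9 -175.    78.9] tube2 [598.1 -93.8  79. ] mug [780.4  57.7  80.8] jar [ 784.8 -182.8   75.2] scoop [-5.000e-03 -1.300e-02  5.397e+00]
now cap plane [-4.000e-03 -3.000e-03  7.197e+00] 418
tube1 [ 610.1 -174.1   79. ] tube2 [597.9 -94.   78.9] mug [780.4  58.1  80.9] jar [ 784.9 -183.4   75.2] scoop [ 3.00e-03 -1.00e-03  4.59e+00]
```

View pics/e_scene.png

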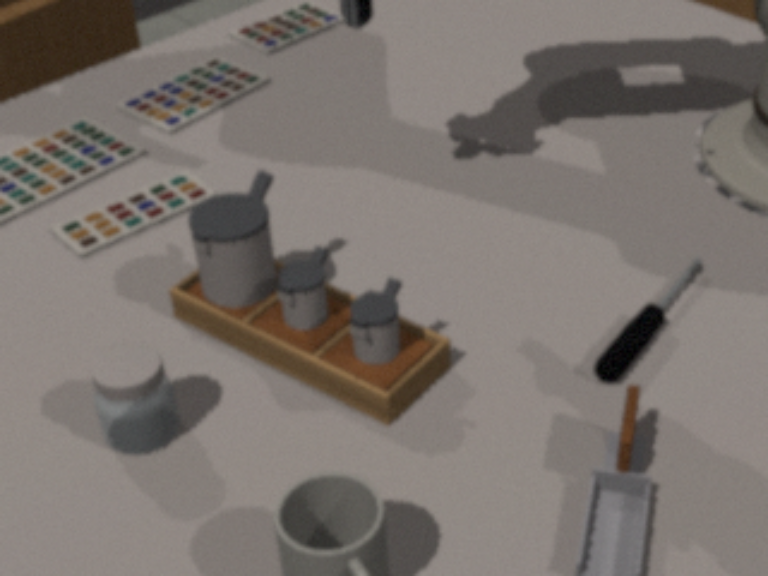

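The cap lies flat on the pot (230,215): plane tilt 0.004, top about 7 mm above the rim. The scoop is flat at (620,520), and the bystanders and tubes haven't moved. Handing in.

```bash
python3 -c "
from bench import *
print(hand_in())"
```

```text
the job is handed in; nothing more can be done
None
```

The job is done and handed in at about 20 s of the 67 s allowed; no verdict was reported. I flicked the pot's cap open to about 1.8 rad from under its tab and tipped the three lumps in from the scoop. The scoop went back where it stood, and I pressed the cap shut with about 18 N.

**Last checks:**
- **Cap:** it lies flat, with a measured tilt of 0.004 rad and its top about 7 mm above the rim.
- **Lumps:** red lumps showed in the pot mouth before I closed it, none lay outside, and the scoop was empty. I saw them as one dark red patch, so I did not count them one by one.
- **Scoop:** it stands flat and released, tilt about 0.003 rad.
- **Tubes and bystanders:** the tubes, mug and jar moved by no more than about 1 mm. I did not re-measure the screwdriver, but nothing went near it.
- **Arm:** it is clear of everything.

**What disagreed or failed:**
- The same plane fit on the first image gave the shut cap a tilt of 0.11 rad, probably because it took in points on the tab.
- Two early move calls were refused for missing keys, and nothing moved.

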